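# Raise the light box flap, find the bottle cap's thread hand, hold the cap lifted off

### The job

I want to look at the seal of the straight-sided bottle in the wooden rack: first lift the light box's flap to about 60 degrees so that its white inside throws light on the necks, and leave it standing there. Then unscrew that bottle's cap - nobody remembers whether its short thread is left- or right-handed, so try both ways and feel which one gives - and lift it off. Finish while still holding the cap: gripped, level and still, straight above the mouth with its lower edge about 6 cm over it, the flap still up, and the conical bottle's cap and all other things left as they were.

Things in the scene. Friction and masses are not known exactly. Their poses are not given: they have to be found in the camera images.
- flap (a joint): angle of the light box's flap in rad: 0 closed (flat), 1.047 = 60 degrees up, stop at 1.8. The hinge is stiff: the flap stays where it is left; moving it takes 1 to 3 N at the tongue
- lightbox: white plastic light box, 164 x 224 mm, 48 mm high without its flap, fixed on the shelf left of the rack. Origin: centre of its underside; x (across its 164 mm) points from the flap's free edge to its hinge, away from the rack; z up
- flap_hinge (a point): middle of the flap's hinge axis, 53 mm above the shelf, on the light box's long side away from the rack; the axis is level, along the light box's y, square to the level line from here to flap_tongue
- flap_tongue (a point): grip point on the flap's grey lift tongue, 190 mm from the hinge axis (53 mm above the shelf when closed), midway across the flap. The tongue is 28 mm wide along the hinge axis, 7 mm thick, sticks out 41 mm past the flap's free edge; this point is 28 mm past that edge. Flap: 218 mm wide, 6 mm thick. Pinched across its width, the tongue pivots between the pads as the flap turns
- rack: wooden block 112 x 256 mm, 55 mm high, fixed on the shelf, with two wells 132 mm apart along its y, 15 mm above the shelf at their floors; either bottle may stand in either well. Origin: centre of its underside
- bottle_round: the straight-sided clear glass bottle: 80 mm cylinder up to 92 mm, shoulder up to 117 mm, straight neck of 41 mm diameter up to the mouth at 152 mm. Set fast in its well: it cannot turn. Origin: centre of its underside, 15 mm above the shelf; z up
- bottle_round_mouth (a point): centre of the rim of the straight-sided bottle's mouth (under the cap), 167 mm above the shelf; axes as the bottle's. The cap on it has a short three-start thread, closed but not tight. One way (which, varies and cannot be seen) it turns almost freely, is held down until 56 degrees, lifts off between 56 and 86 (best 71), stops at 87; the other way it stops hard after 3 degrees
- cap_round: the straight-sided bottle's loose black plastic screw cap, 58 mm diameter with fine ribs, 22.5 mm high, about 35 g. Origin: centre of its lower edge, 18 mm below the mouth's rim when closed (its top is then 4.5 mm above the rim); z up through its top, x along the bottle's x when closed
- bottle_cone: the conical clear glass bottle in the rack's other well, same base, neck and height as the straight one, sides tapering from 80 mm at 16 mm height to the neck at 117 mm; fixed. Leave alone
- cap_cone: the conical bottle's cap, same as the other cap; leave it closed (moved under 10 mm, turned under 17 degrees). Origin: centre of its lower edge
- canister_1: matte black film canister, 34 mm diameter, 52 mm high, origin at the centre of its underside; leave standing where it is
- canister_2: another film canister, as canister_1
- canister_3: another film canister, as canister_1
- green_lid: translucent green round lid, 92 mm diameter, 17 mm high, lying on the shelf, origin at the centre of its underside; leave alone
- reel: steel wire spiral film reel, 90 mm diameter, 42 mm high, lying flat, origin at the centre of its underside; leave alone
- loupe: clear and black loupe, 52 mm diameter, 50 mm high, standing, origin at the centre of its underside; leave alone
Things that resemble listed ones, but are neither listed nor needed, are in the scene too. Leave any orange or red look-alike of the cap_round alone.

How it is judged:
By the outcome, as a careful person would: the job done as asked, in the order asked, and still so for the second after the job is handed in, while the arm keeps its last pose, push and grip.
It also fails if it takes over 51 s, if anything falls off the work surface, if the arm or the gripper's body presses on something with over 40 N, if the wrist force passes 120 N, or if a joint passes its speed limit or range.

### The arm

A 6-joint arm with a two-finger parallel gripper is mounted at the origin on the work surface. World frame = base frame: x ahead of the robot, y to its left, z up, the work surface at z = 0. Lengths are in m, angles in rad, forces in N, time in s.
With the tool pointing down it reaches from about 0.325 to 0.775 m from the base axis. Payload 5.5 kg.
Tool frame: the origin (TCP) lies at the very end of the fingers, on their centre line; the grasp point (between the pads) lies 19 mm behind it; z points along the fingers, y is the line along which they close (so a half turn about z gives the same grasp; the last joint's range is limited). The gripper opens to 85 mm and grips with 20 to 120 N. Pads are 22 mm wide; open, the fingers measure 114 mm over their backs; the gripper's body (76 mm by 85 mm) begins 54 mm behind the grasp point. The pads swing forward as they close: fully open they stand 13 mm farther back than shut.
Start: joints at [1.277, 0.091, 1.231, -0, 1.82, -0.057], TCP at [0.141, 0.583, 0.203] pointing down, gripper open.
Joint ranges: [-2.87, 2.87], [-0.86, 2.18], [0.17, 2.46], [-1.51, 4.65], [0.06, 2.69], [-2.65, 2.65]. Speed limits (rad/s): [2.57, 2.57, 3.01, 3.14, 3.14, 3.14].

### API

Orientations are given as [roll, pitch, yaw] about the fixed x, y, z axes, in that order (R = Rz(yaw) Ry(pitch) Rx(roll)).
In Python, from cell import sensors, vision, workorder gives the robot as it stands.
- The arm moves only by the tool move_arm, never from a script. Its arguments are lists of equal length, an entry for each row: "xyz": the shift along the world's x, y, z in mm, a list of three; "turn": the turn about the world's z in rad; "gripper": the gripper command: -1 is shut, 1 is fully open, values between are in proportion. A call has exactly 5 rows; each row is the pose to reach, as a shift and turn from the pose commanded when the call began; what a row does not reach only later rows make up. A row lasts 1/12 s, in which the tool goes at most 41.7 mm and 7.16 degrees, less where a joint would pass 70% of its speed; a pose out of reach is approached as far as the arm can. A call with a gripper value outside its range is refused whole. The fingers move at their own pace and stop on an object; "grip_force" is the grip in N (left out, the last holds). Time passes only in rows, so rows that repeat a pose let the fingers close, or fill a call up. It gives the time, the measured TCP pose, the force, the opening and the grip force at its end, in the units of the state.
- sensors.read_state(): the state, without advancing time (a new reading comes with each control period).
- vision.snapshot(name): name is "scene" or "top" or "wrist"; returns (picture, depth): 384x512x3 uint8, blue, green, red; 384x512 float32, m along the optical axis (not along the pixel's ray), 0 where there is no reading.
- vision.camera_params(name): a dict with "fx", "fy", "cx", "cy" (pixels), "R" (3x3) and "t" (3): a world point X has camera coordinates R X + t. Camera axes: x right, y down, z forward; pixel columns grow to the right and rows downward; lengths in m; the calibration is good to about 2 mm. The wrist camera is an equidistant fisheye: a pixel r from the principal point sees the ray r / f radians off the axis. A picture is of the moment at which its call begins: read the wrist's pose just before it. camera_params takes no time and is no camera call; for the wrist camera it gives the pose at the moment of the call.
- workorder.hand_in(): hands the job in; it is judged then, once.
The state is a dict: "clock": time; "joint_pos": joint angles; "qd": joint speeds; "joint_torque": joint torques, N m; "position": TCP position; "eef_rot": TCP orientation; "contact_force": force on the tool from outside, world axes, zero at the start; "ft_torque": the same for the moment, N m; "width": finger opening in m; "grip_force": force on a finger pad.
Only numpy, scipy, OpenCV 4.12 (cv2) and the standard library are available. Lean on these libraries where they do the work, as an engineer would, in place of code of your own. Each camera call takes 0.05 s, during which the arm holds its last target. There are 200 camera calls.

## Working session

There is one attempt and no reset: what is moved stays moved. The work goes in short steps, Python scripts to look and compute and a tool call to move; the robot and the scene stay as the last step left them, time stands still between calls to the robot, and variables do not carry over. Pictures are saved under pics/ and viewed, at most 10 in all, crops included, and the job is handed in when it is done.

Besides the shell and the picture viewer there is one more tool, called in YAML: its name, and indented under it one key for each argument. move_arm: Moves the arm, as the interface text tells. Its arguments: {"type":"object","properties":{"xyz":{"type":"array"},"turn":{"type":"array"},"gripper":{"type":"array"},"grip_force":{"type":"number"}},"required":["xyz","turn","gripper"]}

```bash
mkdir -p pics; ls
python3 - <<'E'
from cell import sensors, vision
import cv2,numpy as np
print(sensors.read_state())
for n in("scene","top"):
    p,d=vision.snapshot(n); cv2.imwrite(f"pics/{n}0.png",p); np.save(f"{n}0.npy",d)
    print(n,vision.camera_params(n))
E
```

```text
pics
{'clock': 0.0, 'joint_pos': array([ 1.27729162e+00,  9.19112462e-02,  1.23189749e+00, -1.87306305e-05,
        1.81982321e+00, -5.66750600e-02]), 'qd': array([-0.00130802,  0.00010343, -0.00040936, -0.00078509, -0.00067487,
       -0.00190281]), 'joint_torque': array([ 3.35321774e-04, -4.58710349e+01, -4.18033898e+01, -4.63080437e-05,
        1.12024180e-02, -1.05065844e-06]), 'position': array([0.14066621, 0.58292048, 0.20231302]), 'eef_rot': array([-3.13955561e+00, -9.73819131e-05,  2.90475831e+00]), 'contact_force': array([-0.43743705,  0.34685744,  0.23517568]), 'ft_torque': array([-0.01993093,  0.03785509,  0.0343828 ]), 'grip_force': 0.0, 'width': 0.08559264691710926}
scene {'fx': 385.11527540249745, 'fy': 385.11527540249745, 'cx': 261.6354111820735, 'cy': 192.29792821208713, 'R': array([[-1.74653842e-01,  9.84629879e-01,  1.90752812e-04],
       [ 7.10060218e-01,  1.26084830e-01, -6.92760494e-01],
       [-6.82136733e-01, -1.20857836e-01, -7.21167707e-01]]), 't': array([ 0.12508605, -0.32514908,  1.49213213])}
top {'fx': 420.51177347908106, 'fy': 420.51177347908106, 'cx': 251.48910268608563, 'cy': 195.79424813352472, 'R': array([[-0.00764792, -0.99996855,  0.00209909],
       [-0.9891311 ,  0.00725675, -0.1468571 ],
       [ 0.14683725, -0.00319943, -0.98915549]]), 't': array([-0.03246731,  0.55414499,  1.27910653])}
```

View pics/scene0.png

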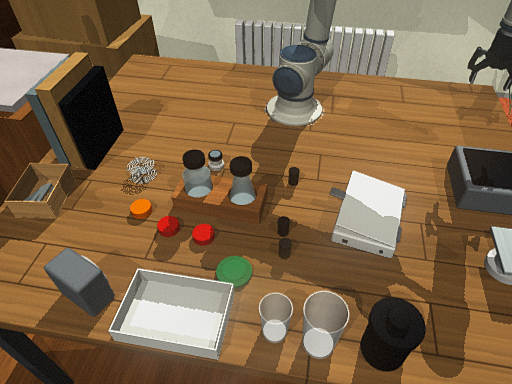

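View pics/top0.png

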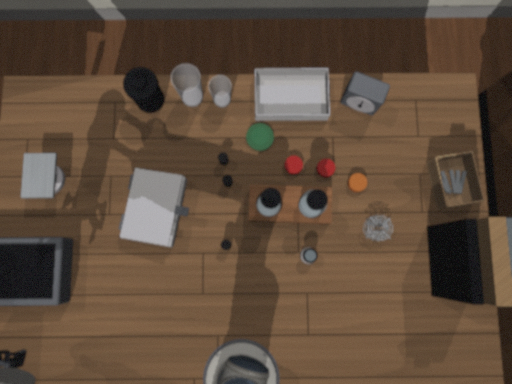

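Run:
```python
import cv2,numpy as np
s=cv2.imread("pics/scene0.png");t=cv2.imread("pics/top0.png")
a=cv2.resize(s[140:240,160:290],None,fx=6,fy=6,interpolation=cv2.INTER_CUBIC)
cv2.imwrite("pics/c1.png",a)
b=cv2.resize(t[140:260,110:350],None,fx=3.3,fy=3.3,interpolation=cv2.INTER_CUBIC)
cv2.imwrite("pics/c2.png",b)
```

```text
(no output)
```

View pics/c1.png

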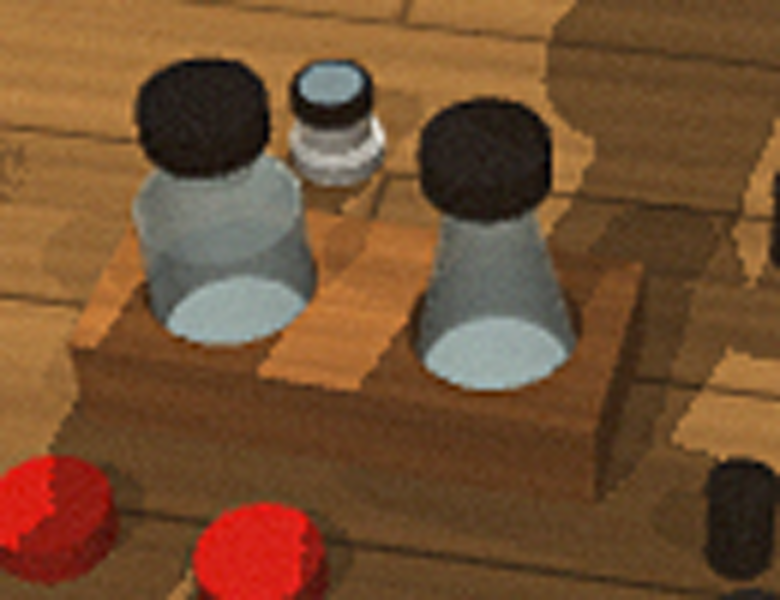

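View pics/c2.png

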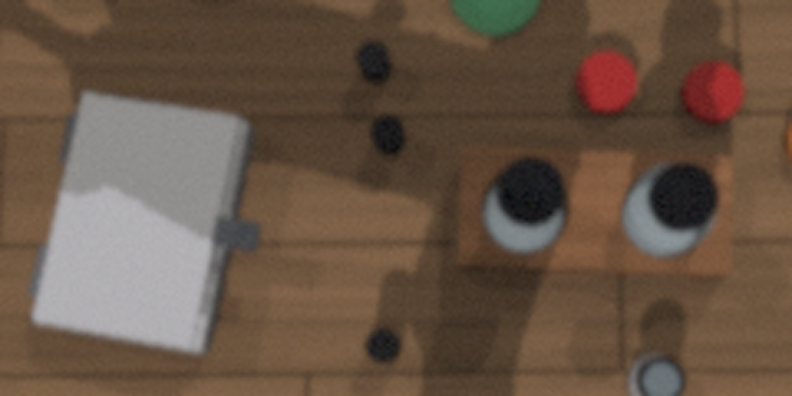

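The straight-sided bottle carries the left cap in the scene view (194,159), which is the top view's (317,199). Look-alikes in the scene view are the conical bottle's cap (241,165), the red lids (168,226) and (203,234), the orange lid (141,209), the canisters (293,176), (284,227) and (285,247), and the loupe (216,157). The crop shows a cylinder with a shoulder under the chosen cap and a cone under the other. The tongue is at top (182,211). Next I'll measure both.

```bash
cat > h.py <<'E'
import cv2,numpy as np
from cell import vision
def cloud(n,d):
    c=vision.camera_params(n); v,u=np.indices(d.shape)
    P=np.stack([(u-c['cx'])/c['fx']*d,(v-c['cy'])/c['fy']*d,d],-1)
    return (P-c['t'])@c['R']
def ray(n,u,v,z):
    c=vision.camera_params(n); r=np.array([(u-c['cx'])/c['fx'],(v-c['cy'])/c['fy'],1])@c['R']
    o=-c['t']@c['R']; return o+r*(z-o[2])/r[2]
E
python3 - <<'E'
from h import *
t=cv2.imread("pics/top0.png")
C={n:cloud(n,np.load(n+"0.npy")) for n in("scene","top")}
for nm,px in(("round",(317.3,198.5)),("cone",(271,198))):
    g=ray("top",*px,.1715); print(nm,"ray",g)
    for n in C:
        P=C[n].reshape(-1,3); m=(np.hypot(*(P-g)[:,:2].T)<.045)&(P[:,2]>.163)
        (cx,cy),r=cv2.minEnclosingCircle(P[m][:,:2].astype(np.float32)); print(n,m.sum(),cx,cy,r,np.median(P[m],0))
for px in((182,211),(172,210)): print("tongue",ray("top",*px,.056))
print("corners",[ray("top",110+x/3.3,140+y/3.3,.056).round(4) for x,y in((82,93),(240,113),(33,320),(205,352))])
print("tongue end corners",[ray("top",110+x/3.3,140+y/3.3,.056).round(4) for x,y in((260,222),(258,249),(218,218),(214,243))])
for n in C:
    P=C[n]; g=ray("top",160,210,.056); 
    m=(np.hypot(*(P-g)[...,:2].reshape(-1,2).T)<.17)&(P[...,2].ravel()>.045)&(P[...,2].ravel()<.075)
    Q=P.reshape(-1,3)[m]; print(n,m.sum(),np.median(Q[:,2]),cv2.minAreaRect(Q[:,:2].astype(np.float32)))
for nm,px in(("can a",(223,158)),("b",(228,181)),("c",(226,245)),("loupe",(310,256))): print(nm,ray("top",*px,.05).round(3))
E
```

```text
round ray [ 0.52541931 -0.2219517   0.1715    ]
scene 284 0.5258863568305969 -0.22178593277931213 0.03146824985742569 [ 0.53033658 -0.2200921   0.17000867]
top 342 0.5249664783477783 -0.2218356430530548 0.030019545927643776 [ 0.52430159 -0.22116575  0.17134047]
cone ray [ 0.52780596 -0.09123326  0.1715    ]
scene 296 0.5331678986549377 -0.08923541754484177 0.030560381710529327 [ 0.53586232 -0.08866172  0.16968435]
top 336 0.5306801795959473 -0.08956185728311539 0.029717231169342995 [ 0.53057797 -0.08894705  0.17145414]
tongue [0.50579687 0.17818369 0.056     ]
tongue [0.50912947 0.2090862  0.056     ]
corners [array([0.6417, 0.328 , 0.056 ]), array([0.6213, 0.1778, 0.056 ]), array([0.4274, 0.3663, 0.056 ]), array([0.3967, 0.2065, 0.056 ])]
tongue end corners [array([0.5172, 0.1574, 0.056 ]), array([0.4919, 0.1589, 0.056 ]), array([0.5213, 0.1968, 0.056 ]), array([0.4978, 0.2001, 0.056 ])]
scene 3274 0.06372674639079168 ((0.5260733962059021, 0.271934449672699), (0.17409533262252808, 0.22403155267238617), 78.79888153076172)
top 2907 0.06503863882308254 ((0.5231531858444214, 0.2741437554359436), (0.16929079592227936, 0.22249670326709747), 79.34537506103516)
can a [0.674 0.052 0.05 ]
b [0.6   0.037 0.05 ]
c [0.401 0.043 0.05 ]
loupe [ 0.365 -0.214  0.05 ]
```

Run:
```python
from h import *
for n in("scene","top"):
    P=cloud(n,np.load(n+"0.npy")); Q=P.reshape(-1,3)
    c=np.array([.525,.273]); ax=np.deg2rad(80); ex=np.array([np.cos(ax),np.sin(ax)]); ey=np.array([-ex[1],ex[0]])
    L=np.c_[(Q[:,:2]-c)@ex,(Q[:,:2]-c)@ey,Q[:,2]]
    m=(abs(L[:,0])<.07)&(abs(L[:,1])<.09)&(L[:,2]>.03)&(L[:,2]<.1)
    A=np.c_[L[m][:,:2],np.ones(m.sum())]; s=np.linalg.lstsq(A,L[m][:,2],rcond=None)[0]; print(n,"plane",s,"resid",np.std(A@s-L[m][:,2]))
    for lo in(.05,.06): 
        m=(L[:,0]<-.097)&(L[:,0]>-.15)&(abs(L[:,1])<.04)&(L[:,2]>.03)&(L[:,2]<.09)
    T=L[m]; print("tongue",m.sum(),T[:,0].min(),T[:,0].max(),T[:,1].min(),T[:,1].max(),np.median(T,0), (c+np.median(T,0)[0]*ex+np.median(T,0)[1]*ey))
    # per-strip y centre & x extents of the flap
    for a in np.arange(-.08,.085,.04):
        k=(abs(L[:,0]-a)<.01)&(abs(L[:,1])<.15)&(L[:,2]>.045)&(L[:,2]<.09); print("  x",a.round(2),L[k][:,1].min().round(4),L[k][:,1].max().round(4),np.median(L[k][:,2]).round(4))
```

```text
scene plane [-0.14876749  0.00284567  0.06668538] resid 0.0018123145200415974
tongue 64 -0.11906351507291364 -0.09739021636736707 -0.013473556021546727 0.01518095020305089 [-0.1082566  -0.00212266  0.08340499] [0.50829185 0.16601946]
  x -0.08 -0.1092 0.1072 0.0779
  x -0.04 -0.1113 0.1115 0.0724
  x 0.0 -0.1134 0.1085 0.0665
  x 0.04 -0.1116 0.1093 0.0605
  x 0.08 -0.1107 0.1066 0.0553
top plane [-0.15200811  0.00538167  0.0683036 ] resid 0.0024415756255765455
tongue 67 -0.11996634039887025 -0.09700155765526411 -0.010692599747825564 0.016579895779961166 [-0.1087829   0.00302599  0.08449907] [0.50313003 0.16639522]
  x -0.08 -0.1083 0.1109 0.0773
  x -0.04 -0.1069 0.1121 0.0742
  x 0.0 -0.1074 0.1122 0.0683
  x 0.04 -0.1068 0.1109 0.0621
  x 0.08 -0.1065 0.1114 0.0568
```

move_arm:
  xyz:
    - [35,-28,0]
    - [65,-57,0]
    - [95,-86,0]
    - [124,-115,0]
    - [153,-144,0]
  turn: [-0.12,-0.24,-0.36,-0.48,-0.6]
  gripper: [1,1,1,1,1]
  grip_force: 30

```text
clock: 0.52
position: [0.2932, 0.439, 0.2029]
eef_rot: [-3.141, 0.0, 2.299]
contact_force: [0.6, 0.0, 0.2]
width: 0.0854
grip_force: 0.0
```

move_arm:
  xyz:
    - [27,-30,0]
    - [54,-60,0]
    - [80,-90,0]
    - [107,-120,0]
    - [134,-150,0]
  turn: [-0.12,-0.24,-0.36,-0.48,-0.6]
  gripper: [1,1,1,1,1]

```text
clock: 0.93
position: [0.4272, 0.2889, 0.2031]
eef_rot: [-3.141, 0.0, 1.699]
contact_force: [-0.1, 0.6, -0.2]
width: 0.0858
grip_force: 0.0
```

move_arm:
  xyz:
    - [27,-32,0]
    - [54,-64,0]
    - [79,-95,-10]
    - [79,-121,-30]
    - [79,-121,-50]
  turn: [-0.12,-0.24,-0.308,-0.308,-0.308]
  gripper: [1,1,1,1,1]

```text
clock: 1.35
position: [0.5069, 0.165, 0.1528]
eef_rot: [3.141, 0.002, 1.391]
contact_force: [0.6, 0.2, -0.5]
width: 0.0855
grip_force: 0.0
```

Run:
```python
from h import *
from cell import sensors
c=vision.camera_params("wrist"); p,d=vision.snapshot("wrist"); cv2.imwrite("pics/w1.png",p)
print(c, sensors.read_state()['position'])
X=np.array([.5064,.1676,.0814]); q=c['R']@X+c['t']; th=np.arctan2(np.hypot(*q[:2]),q[2]); u=q[:2]/np.hypot(*q[:2])*th*c['fx']; print("expected tongue px",u+[c['cx'],c['cy']])
```

```text
{'fx': 297.3186396354542, 'fy': 297.3186396354542, 'cx': 256.32864178654097, 'cy': 191.7286563466977, 'R': array([[ 9.83834889e-01, -1.79077738e-01,  2.73662094e-04],
       [-1.69304451e-01, -9.29641327e-01,  3.27265957e-01],
       [-5.83516396e-02, -3.22021999e-01, -9.44932230e-01]]), 't': array([-0.46917881,  0.21445166,  0.41479825])} [0.50440973 0.16659473 0.1473858 ]
expected tongue px [255.21122164 191.19967225]
```

View pics/w1.png

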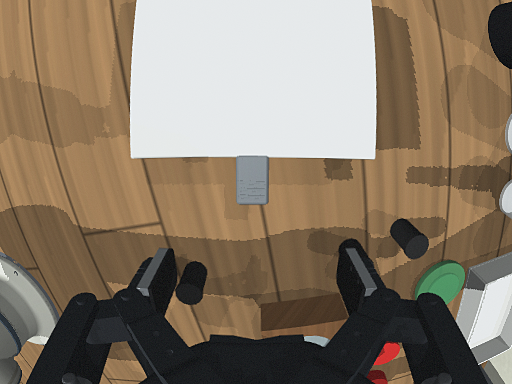

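The wrist view shows the grey tongue centred at (253,181) with its tip at row 204 and the flap edge at row 157. The grip point is about 1.5 mm from where I predicted. Now I'll descend and pinch.

move_arm:
  xyz:
    - [-1,0,-30]
    - [-1,0,-60]
    - [-1,0,-84]
    - [-1,0,-84]
    - [-1,0,-84]
  turn: [0,0,0,0,0]
  gripper: [1,1,0.6,-0.4,-0.4]

```text
clock: 1.82
position: [0.5032, 0.1699, 0.0686]
eef_rot: [-3.138, 0.001, 1.397]
contact_force: [0.4, 0.6, 0.4]
width: 0.0518
grip_force: 0.0
```

move_arm:
  xyz:
    - [0,0,0]
    - [0,0,0]
    - [0,0,0]
    - [0,0,0]
    - [0,0,0]
  turn: [0,0,0,0,0]
  gripper: [-1,-1,-1,-1,-1]

```text
clock: 2.23
position: [0.5049, 0.1698, 0.0706]
eef_rot: [3.14, -0.001, 1.397]
contact_force: [-0.2, 0.3, -1.2]
width: -0.0001
grip_force: 0.0
```

Run:
```python
from h import *
from cell import sensors
print(sensors.read_state())
p,d=vision.snapshot("wrist"); 
s,ds=vision.snapshot("scene"); np.save("scene1.npy",ds)
cv2.imwrite("pics/w2.png",np.hstack([p[100:340,130:400],cv2.resize(s[150:260,300:420],(262,240),interpolation=cv2.INTER_CUBIC)]))
Q=cloud("scene",ds).reshape(-1,3)
c=np.array([.525,.273]); ax=np.deg2rad(80); ex=np.array([np.cos(ax),np.sin(ax)]); ey=np.array([-ex[1],ex[0]])
L=np.c_[(Q[:,:2]-c)@ex,(Q[:,:2]-c)@ey,Q[:,2]]
m=(abs(L[:,0])<.07)&(abs(L[:,1])<.09)&(L[:,2]>.03)&(L[:,2]<.2)
A=np.c_[L[m][:,:2],np.ones(m.sum())]; print(np.linalg.lstsq(A,L[m][:,2],rcond=None)[0])
```

```text
{'clock': 2.2333, 'joint_pos': array([ 2.60579659e-01, -7.72153674e-02,  1.63498111e+00,  4.02058349e-05,
        1.58217683e+00,  4.34549880e-01]), 'qd': array([-0.00309459,  0.00374337,  0.00899475, -0.00052227, -0.0020156 ,
       -0.00111646]), 'joint_torque': array([ 2.92320689e-02, -3.81247938e+01, -4.15845788e+01,  2.19856753e-03,
       -7.41573254e-03,  2.79177157e-04]), 'position': array([0.50487204, 0.1698235 , 0.0705759 ]), 'eef_rot': array([ 3.14011285e+00, -7.31154826e-04,  1.39682714e+00]), 'contact_force': array([-0.18971367,  0.28673375, -1.2402063 ]), 'ft_torque': array([-0.02100651, -0.04835875, -0.01933771]), 'grip_force': 0.0, 'width': -9.846905948858052e-05}
[-0.14959265  0.00256791  0.06660956]
```

View pics/w2.png

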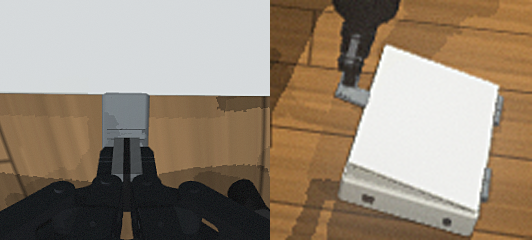

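```bash
cat >> h.py <<'E'
def wcloud(c,d):
    v,u=np.indices(d.shape); x=u-c['cx'];y=v-c['cy'];r=np.hypot(x,y)+1e-9;th=r/c['fx']
    k=np.tan(th)/r; P=np.stack([x*k*d,y*k*d,d],-1); return (P-c['t'])@c['R']
c0=np.array([.525,.273]); ax=np.deg2rad(80); ex=np.array([np.cos(ax),np.sin(ax)]); ey=np.array([-ex[1],ex[0]])
def loc(Q): return np.concatenate([((Q[...,:2]-c0)@ex)[...,None],((Q[...,:2]-c0)@ey)[...,None],Q[...,2:]],-1)
E
python3 - <<'E'
from h import *
from cell import sensors
c=vision.camera_params("wrist"); p,d=vision.snapshot("wrist"); L=loc(wcloud(c,d))
pos=sensors.read_state()['position']; print("tcp local",loc(pos),pos)
for v in range(185,300,6): print(v,(L[v,245]*1e3).round(0),(L[v,256]*1e3).round(0),(L[v,264]*1e3).round(0))
E
```

```text
tcp local [-0.10532642  0.00225225  0.06977056] [0.50449223 0.16966482 0.06977056]
185 [-72.   9.  78.] [-72.   2.  78.] [-71.  -2.  79.]
191 [-75.   9.  78.] [-75.   2.  78.] [-75.  -2.  78.]
197 [-79.   9.  79.] [-20.   2. 239.] [-79.  -2.  79.]
203 [-82.   9.  79.] [-82.   2.  79.] [-82.  -2.  81.]
209 [-85.   9.  81.] [-85.   2.  81.] [-86.  -2.  80.]
215 [-89.   9.  81.] [-89.   2.  81.] [-89.  -2.  80.]
221 [-93.   9.  81.] [-93.   2.  81.] [-92.  -2.  83.]
227 [-96.   9.  82.] [-96.   2.  82.] [-96.  -2.  82.]
233 [-100.    9.   82.] [-100.    2.   83.] [-100.   -2.   82.]
239 [-94.   8. 102.] [-93.   2. 103.] [-94.  -2. 102.]
245 [-94.   8. 108.] [-94.   2. 108.] [-93.  -2. 109.]
251 [-92.   8. 117.] [-93.   2. 115.] [-93.  -2. 115.]
257 [-93.   7. 121.] [-93.   2. 120.] [-93.  -1. 121.]
263 [-93.   7. 126.] [-93.   2. 125.] [-93.  -1. 126.]
269 [-93.   7. 130.] [-94.   2. 130.] [-94.  -1. 130.]
275 [-92.   7. 136.] [-94.   2. 134.] [-94.  -1. 134.]
281 [-92.   7. 142.] [-98.   2. 134.] [-92.  -1. 141.]
287 [-92.   7. 145.] [-100.    2.  135.] [-92.  -1. 146.]
293 [-92.   6. 149.] [-104.    2.  134.] [-92.  -1. 149.]
299 [-93.   6. 152.] [-107.    2.  134.] [-92.  -1. 152.]
```

Run:
```python
from h import *
L=loc(cloud("scene",np.load("scene1.npy"))).reshape(-1,3)
m=(abs(L[:,0]+.105)<.03)&(abs(L[:,1])<.04)&(L[:,2]>.03)&(L[:,2]<.2)
Q=L[m]; Q=Q[np.argsort(Q[:,2])]; print((Q[::max(1,len(Q)//45)]*1e3).round(0).tolist())
```

```text
[[-83.0, 16.0, 42.0], [-82.0, 10.0, 44.0], [-80.0, -24.0, 76.0], [-76.0, -16.0, 76.0], [-84.0, 9.0, 77.0], [-83.0, -8.0, 78.0], [-85.0, -1.0, 78.0], [-77.0, 2.0, 78.0], [-97.0, 15.0, 79.0], [-88.0, 14.0, 79.0], [-97.0, -10.0, 79.0], [-84.0, -6.0, 79.0], [-75.0, -35.0, 80.0], [-93.0, 10.0, 80.0], [-77.0, -16.0, 81.0], [-80.0, -2.0, 81.0], [-80.0, 1.0, 82.0], [-101.0, 6.0, 82.0], [-104.0, -4.0, 82.0], [-104.0, -8.0, 83.0], [-100.0, 1.0, 83.0], [-106.0, 2.0, 84.0], [-110.0, -8.0, 84.0], [-116.0, 6.0, 85.0], [-117.0, 0.0, 86.0], [-109.0, -5.0, 97.0], [-96.0, -6.0, 103.0], [-104.0, -11.0, 108.0], [-114.0, -4.0, 110.0], [-110.0, -12.0, 111.0], [-114.0, -6.0, 116.0], [-111.0, -11.0, 118.0], [-103.0, -13.0, 122.0], [-111.0, -16.0, 126.0], [-93.0, -7.0, 143.0], [-110.0, -31.0, 148.0], [-93.0, -30.0, 156.0], [-98.0, -14.0, 162.0], [-90.0, -14.0, 164.0], [-98.0, -15.0, 166.0], [-122.0, -13.0, 168.0], [-93.0, -17.0, 173.0], [-92.0, -16.0, 176.0], [-95.0, -16.0, 179.0], [-93.0, -15.0, 182.0], [-119.0, -17.0, 186.0], [-98.0, -32.0, 188.0], [-91.0, 8.0, 191.0], [-96.0, -32.0, 192.0], [-123.0, -16.0, 194.0], [-120.0, -18.0, 196.0], [-118.0, -16.0, 199.0]]
```

Both cameras put the real fingertips at z ≈ 0.098 while the state says 0.070. So the tips stand about 28 mm behind the reported TCP, and the fingers shut above the tongue without touching anything. I'll open, go 36 mm lower and pinch again.

move_arm:
  xyz:
    - [0,0,0]
    - [0,0,0]
    - [0,0,0]
    - [0,0,0]
    - [0,0,0]
  turn: [0,0,0,0,0]
  gripper: [1,1,1,1,1]

```text
clock: 2.8
position: [0.5044, 0.1696, 0.0694]
eef_rot: [-3.142, 0.0, 1.397]
contact_force: [0.1, 0.0, -0.1]
width: 0.0604
grip_force: 0.0
```

move_arm:
  xyz:
    - [0,0,-12]
    - [0,0,-24]
    - [0,0,-36]
    - [0,0,-36]
    - [0,0,-36]
  turn: [0,0,0,0,0]
  gripper: [1,1,1,0.3,-0.3]

```text
clock: 3.22
position: [0.5031, 0.1693, 0.0314]
eef_rot: [-3.138, 0.002, 1.397]
contact_force: [0.3, 0.3, 0.1]
width: 0.0639
grip_force: 0.0
```

move_arm:
  xyz:
    - [0,0,0]
    - [0,0,0]
    - [0,0,0]
    - [0,0,0]
    - [0,0,0]
  turn: [0,0,0,0,0]
  gripper: [-1,-1,-1,-1,-1]

```text
clock: 3.63
position: [0.504, 0.1698, 0.0338]
eef_rot: [-3.141, -0.0, 1.397]
contact_force: [-4.6, -1.1, 1.6]
width: 0.0269
grip_force: 32.9
```

move_arm:
  xyz:
    - [0.3,2,11]
    - [0.8,4.6,22]
    - [1.4,7.9,33]
    - [2.1,11.8,43.4]
    - [2.9,16.4,53.7]
  turn: [0,0,0,0,0]
  gripper: [-1,-1,-1,-1,-1]

```text
clock: 4.05
position: [0.5071, 0.1864, 0.0884]
eef_rot: [-3.141, 0.0, 1.397]
contact_force: [-1.6, 1.4, -5.2]
width: 0.0271
grip_force: 32.9
```

```bash
cat > ang.py <<'E'
from h import *
from cell import sensors
import sys
for n in("scene","top"):
    p,d=vision.snapshot(n); cv2.imwrite(f"pics/{n}_{sys.argv[1]}.png",p); L=loc(cloud(n,d)).reshape(-1,3)
    for k in(0,1,2):
        if k==0: m=(L[:,0]<.075)&(L[:,0]>-.07)&(abs(L[:,1]-.0)>.055)&(abs(L[:,1])<.1)&(L[:,2]>.06)&(L[:,2]<.25)
        else: m=np.where(m)[0][abs((L[m]-mu)@nv)<.006]
        mu=L[m].mean(0); nv=np.linalg.svd(L[m]-mu,full_matrices=False)[2][2]
    nv*=np.sign(nv[2]); print(n,len(m),"angle",np.arctan2(abs(nv[0]),nv[2]),nv.round(3))
s=sensors.read_state(); print(s['clock'],s['position'],s['contact_force'],s['width'])
E
python3 ang.py a
```

```text
scene 1227 angle 0.12366791772565015 [-0.117  0.316  0.941]
top 439 angle 0.2486242240849829 [ 0.14  -0.823  0.551]
4.15 [0.50737798 0.18731039 0.0900688 ] [-4.48478049 -0.26325838  0.0777492 ] 0.026888305532654453
```

```bash
cat > ang.py <<'E'
from h import *
from cell import sensors
import sys
for n in("scene","top"):
    p,d=vision.snapshot(n); cv2.imwrite(f"pics/{n}_{sys.argv[1]}.png",p); L=loc(cloud(n,d)).reshape(-1,3)
    X=.081-L[:,0]; Z=L[:,2]-.053; r=np.hypot(X,Z); th=np.arctan2(Z,X)-float(sys.argv[2])*.003/r
    m=(r>.06)&(r<.155)&(abs(L[:,1])>.04)&(abs(L[:,1])<.1)&(th>.05)
    h,e=np.histogram(th[m],60,(.05,1.85)); i=h.argmax(); k=m&(abs(th-e[i]-.015)<.06); print(n,h.sum(),h[i],"angle",np.median(th[k]))
s=sensors.read_state(); print(s['clock'],s['position'],s['contact_force'],s['width'])
E
python3 ang.py b 1
```

```text
scene 1035 526 angle 0.44050051919127564
top 462 295 angle 0.45395479764497265
4.25 [0.50726213 0.18678649 0.08906959] [-4.09784484  0.79373424  0.81068806] 0.027196004775665472
```

move_arm:
  xyz:
    - [0.9,5.1,10]
    - [1.9,10.8,19.7]
    - [3,17.1,29]
    - [4.2,23.9,37.9]
    - [5.5,31.2,46.3]
  turn: [0,0,0,0,0]
  gripper: [-1,-1,-1,-1,-1]

```text
clock: 4.67
position: [0.5131, 0.218, 0.1349]
eef_rot: [3.141, -0.0, 1.397]
contact_force: [-1.4, -0.2, -5.1]
width: 0.0271
grip_force: 34.2
```

move_arm:
  xyz:
    - [1.4,7.9,8.1]
    - [2.8,16.1,15.6]
    - [4.4,24.8,22.6]
    - [6,33.9,29.1]
    - [7.6,43.3,35]
  turn: [0,0,0,0,0]
  gripper: [-1,-1,-1,-1,-1]

```text
clock: 5.08
position: [0.5211, 0.2611, 0.1695]
eef_rot: [3.14, 0.0, 1.396]
contact_force: [0.7, -2.1, -5.0]
width: 0.0271
grip_force: 34.8
```

```bash
python3 ang.py c 1; python3 ang.py d -1
```

```text
scene 528 436 angle 1.0190156764659386
top 148 105 angle 1.0472568105811002
5.1833 [0.52144747 0.26240914 0.17015813] [ 1.13039422  1.64842274 -1.69907276] 0.027326963215991432
scene 525 340 angle 1.0823024171380606
top 173 88 angle 1.0900184534710433
5.2833 [0.52122909 0.26147676 0.16956831] [ 2.01296954  1.11595467 -0.35106343] 0.027429819712681904
```

Flap at about 1.03–1.05 rad. I'll release it and go straight up.

move_arm:
  xyz:
    - [0,0,0]
    - [0,0,0]
    - [0,0,0]
    - [0,0,0]
    - [0,0,0]
  turn: [0,0,0,0,0]
  gripper: [0.6,0.6,0.6,0.6,0.6]

```text
clock: 5.7
position: [0.5204, 0.2603, 0.1686]
eef_rot: [3.141, -0.0, 1.396]
contact_force: [0.2, 1.1, -0.5]
width: 0.0687
grip_force: 0.0
```

move_arm:
  xyz:
    - [0,0,20]
    - [0,0,50]
    - [0,0,85]
    - [0,0,120]
    - [0,0,120]
  turn: [0,0,0,0,0]
  gripper: [0.6,0.6,1,1,1]

```text
clock: 6.12
position: [0.5215, 0.2609, 0.2975]
eef_rot: [3.131, -0.007, 1.397]
contact_force: [0.3, 0.8, 2.5]
width: 0.0854
grip_force: 0.0
```

```bash
python3 ang.py e 1
```

```text
scene 544 464 angle 1.0202290600328876
top 283 211 angle 1.0303402493290106
6.2167 [0.52100383 0.26072959 0.29100219] [-0.91983284 -0.54903671 -1.22627943] 0.08548585264246315
```

move_arm:
  xyz:
    - [0,-35,0]
    - [0,-70,0]
    - [0,-105,0]
    - [0,-140,0]
    - [0,-175,0]
  turn: [0,0,0,0,0]
  gripper: [1,1,1,1,1]

```text
clock: 6.63
position: [0.5196, 0.084, 0.2864]
eef_rot: [-3.139, 0.001, 1.397]
contact_force: [1.3, -0.2, 0.3]
width: 0.0855
grip_force: 0.0
```

move_arm:
  xyz:
    - [0,-35,0]
    - [0,-70,0]
    - [0,-105,0]
    - [0,-140,0]
    - [0,-175,0]
  turn: [0,0,0,0,0]
  gripper: [1,1,1,1,1]

```text
clock: 7.05
position: [0.5196, -0.0911, 0.2865]
eef_rot: [-3.139, -0.0, 1.397]
contact_force: [-0.1, -0.2, -1.5]
width: 0.0853
grip_force: 0.0
```

move_arm:
  xyz:
    - [2,-35,0]
    - [4,-70,0]
    - [4,-105,-10]
    - [4,-134,-30]
    - [4,-134,-50]
  turn: [0,0,0,0,0]
  gripper: [1,1,1,1,1]

```text
clock: 7.47
position: [0.5233, -0.2285, 0.2355]
eef_rot: [-3.139, 0.001, 1.391]
contact_force: [0.2, 0.8, -0.4]
width: 0.0853
grip_force: 0.0
```

Run:
```python
from h import *
from cell import sensors
c=vision.camera_params("wrist"); p,d=vision.snapshot("wrist"); cv2.imwrite("pics/w3.png",p); W=wcloud(c,d)
s=sensors.read_state(); pos=s['position']; print(pos,s['eef_rot'],s['width'])
P=W.reshape(-1,3); k=(d.ravel()>0)&(np.hypot(*(P[:,:2]-[.5255,-.222]).T)<.04)&(abs(P[:,2]-.1705)<.005)
print("cap",k.sum(),np.median(P[k][:,2]),cv2.minEnclosingCircle(P[k][:,:2].astype(np.float32)))
# fingers in tool frame
y=s['eef_rot'][2]; R=np.array([[np.cos(y),np.sin(y)],[np.sin(y),-np.cos(y)]]) # rows tool x,y
T=np.c_[(P[:,:2]-pos[:2])@R.T,P[:,2]-pos[2]]
for sg in(1,-1):
    f=(d.ravel()>0)&(abs(T[:,0])<.02)&(sg*T[:,1]>.025)&(sg*T[:,1]<.065)&(T[:,2]>-.02)&(T[:,2]<.1)
    Q=T[f]; Q=Q[np.argsort(Q[:,2])]; print(sg,len(Q),(Q[:200:20]*1e3).round(0).tolist(), (Q[:,1]*sg).min())
```

```text
[ 0.52227734 -0.22553453  0.23005195] [-3.13153853e+00 -2.48476404e-03  1.39252121e+00] 0.0854119716712701
cap 3728 0.17015894626154687 ((0.5255075693130493, -0.21994665265083313), 0.029820246621966362)
1 3874 [[2.0, 44.0, 45.0], [1.0, 45.0, 47.0], [-10.0, 44.0, 47.0], [-12.0, 44.0, 49.0], [8.0, 44.0, 49.0], [-12.0, 44.0, 50.0], [-6.0, 44.0, 50.0], [8.0, 44.0, 51.0], [-13.0, 45.0, 52.0], [-2.0, 44.0, 52.0]] 0.038173295535228816
-1 3950 [[-7.0, -41.0, 45.0], [-0.0, -41.0, 47.0], [7.0, -41.0, 48.0], [-9.0, -41.0, 49.0], [9.0, -46.0, 50.0], [9.0, -47.0, 50.0], [10.0, -45.0, 51.0], [10.0, -43.0, 52.0], [4.0, -41.0, 52.0], [-0.0, -42.0, 53.0]] 0.03478595924008415
```

View pics/w3.png

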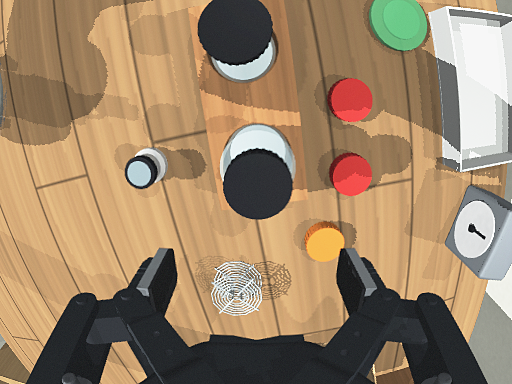

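The wrist view shows the straight-sided bottle's cap at (258,184), over the clear cylinder at (257,145), with the conical bottle's cap at (236,30). The fingers are open on either side of column 258. I'll average a few readings for the centring.

Run:
```python
from h import *
from cell import sensors
A=[];B=[];C=[];D=[]
for i in range(4):
    c=vision.camera_params("wrist"); s=sensors.read_state(); p,d=vision.snapshot("wrist"); W=wcloud(c,d); P=W.reshape(-1,3)
    k=(d.ravel()>0)&(np.hypot(*(P[:,:2]-[.5255,-.222]).T)<.045)&(abs(P[:,2]-.1705)<.006)
    (a,b),r=cv2.minEnclosingCircle(P[k][:,:2].astype(np.float32)); A.append([a,b,r]); B.append(s['position'])
    y=s['eef_rot'][2]; R=np.array([[np.cos(y),np.sin(y)],[np.sin(y),-np.cos(y)]])
    T=np.c_[(P[:,:2]-s['position'][:2])@R.T,P[:,2]-s['position'][2]]; r=[]
    for sg in(1,-1):
        f=(d.ravel()>0)&(abs(T[:,0])<.02)&(sg*T[:,1]>.025)&(sg*T[:,1]<.065)&(T[:,2]>.03)&(T[:,2]<.055)
        Q=T[f]; r+=[Q[:,2].min(),np.percentile(Q[:,1]*sg,10),np.percentile(Q[:,0],3),np.percentile(Q[:,0],97)]
    C.append(r)
print(np.round(A,4));print(np.round(B,4));print(np.round(C,4))
```

```text
[[ 0.5257 -0.2202  0.0296]
 [ 0.5256 -0.22    0.0298]
 [ 0.5258 -0.2201  0.0299]
 [ 0.5257 -0.2203  0.0298]]
[[ 0.5223 -0.2255  0.2301]
 [ 0.5223 -0.2239  0.2318]
 [ 0.523  -0.2232  0.2348]
 [ 0.5238 -0.2228  0.2372]]
[[ 0.0388  0.043  -0.0086  0.0124  0.0403  0.042  -0.0089  0.0123]
 [ 0.0392  0.043  -0.0086  0.0122  0.0397  0.0419 -0.0087  0.0122]
 [ 0.0394  0.0428 -0.0089  0.0123  0.0399  0.0421 -0.0089  0.0123]
 [ 0.0385  0.0426 -0.0086  0.0123  0.0393  0.0423 -0.0088  0.0123]]
```

move_arm:
  xyz:
    - [1.5,1,-30]
    - [1.5,1,-60]
    - [1.5,1,-90]
    - [1.5,1,-110]
    - [1.5,1,-124]
  turn: [0,0,0,0,0]
  gripper: [1,1,1,1,1]

```text
clock: 8.13
position: [0.5259, -0.2211, 0.1135]
eef_rot: [-3.141, -0.0, 1.399]
contact_force: [0.2, -0.0, 0.4]
width: 0.0853
grip_force: 0.0
```

move_arm:
  xyz:
    - [0,0,0]
    - [0,0,0]
    - [0,0,0]
    - [0,0,0]
    - [0,0,0]
  turn: [0,0,0,0,0]
  gripper: [0.6,-1,-1,-1,-1]
  grip_force: 35

```text
clock: 8.55
position: [0.5267, -0.2226, 0.1168]
eef_rot: [3.139, 0.0, 1.397]
contact_force: [-0.8, 3.2, 4.4]
width: 0.0572
grip_force: 38.0
```

```bash
cat > st.py <<'E'
from cell import sensors
s=sensors.read_state()
for k in('clock','position','eef_rot','contact_force','ft_torque','width','grip_force','joint_pos'): print(k,s[k])
E
python3 st.py
```

```text
clock 8.55
position [ 0.52669405 -0.22258714  0.11683403]
eef_rot [3.13860731e+00 4.84635902e-04 1.39694120e+00]
contact_force [-0.77098314  3.18606879  4.37063153]
ft_torque [ 0.31560109  0.32031418 -0.05151407]
width 0.057217490987635615
grip_force 38.02702481858432
joint_pos [-4.59585937e-01  1.22706316e-02  1.46521426e+00  3.77998436e-04
  1.66110686e+00 -2.85696882e-01]
```

move_arm:
  xyz:
    - [0,0,0]
    - [0,0,0]
    - [0,0,0]
    - [0,0,0]
    - [0,0,0]
  turn: [0.03,0.06,0.09,0.12,0.12]
  gripper: [-1,-1,-1,-1,-1]

```text
clock: 8.97
position: [0.5257, -0.222, 0.1168]
eef_rot: [3.141, -0.001, 1.517]
contact_force: [-4.6, 4.9, 6.3]
width: 0.0574
grip_force: 36.4
```

```bash
python3 st.py
```

```text
clock 8.9667
position [ 0.52566363 -0.22204044  0.11677495]
eef_rot [ 3.14095272e+00 -5.32704827e-04  1.51692392e+00]
contact_force [-4.57448131  4.92492158  6.27535006]
ft_torque [ 0.7372687   0.94058311 -0.83748687]
width 0.057413942598224535
grip_force 36.3946789316833
joint_pos [-4.59764708e-01  1.17318787e-02  1.46585906e+00  7.45300439e-04
  1.66362408e+00 -4.05822904e-01]
```

At +7° the twist meets −0.84 N m, so this way resists. Now the other way.

move_arm:
  xyz:
    - [0,0,0]
    - [0,0,0]
    - [0,0,0]
    - [0,0,0]
    - [0,0,0]
  turn: [-0.06,-0.12,-0.18,-0.24,-0.24]
  gripper: [-1,-1,-1,-1,-1]

```text
clock: 9.38
position: [0.5264, -0.2228, 0.1167]
eef_rot: [3.139, 0.001, 1.275]
contact_force: [-2.9, 1.5, 6.3]
width: 0.0574
grip_force: 36.8
```

```bash
python3 st.py
```

```text
clock 9.3833
position [ 0.52639267 -0.22283148  0.11668765]
eef_rot [3.13891658e+00 5.58604058e-04 1.27455247e+00]
contact_force [-2.92747163  1.46056534  6.28747008]
ft_torque [ 0.27479812  0.40468935 -0.03558263]
width 0.05741308134197838
grip_force 36.842979211360216
joint_pos [-4.59886499e-01  1.21069107e-02  1.46563778e+00 -1.15642862e-04
  1.66111663e+00 -1.63653981e-01]
```

It turns freely this way (about 0 N m), so the thread opens clockwise. I'll turn on to about −71° in all.

move_arm:
  xyz:
    - [0,0,0]
    - [0,0,0]
    - [0,0,0]
    - [0,0,0]
    - [0,0,0]
  turn: [-0.11,-0.22,-0.33,-0.44,-0.55]
  gripper: [-1,-1,-1,-1,-1]

```text
clock: 9.8
position: [0.5263, -0.223, 0.1167]
eef_rot: [3.139, -0.0, 0.723]
contact_force: [-3.0, 1.4, 6.6]
width: 0.0575
grip_force: 37.0
```

move_arm:
  xyz:
    - [0,0,0]
    - [0,0,0]
    - [0,0,0]
    - [0,0,0]
    - [0,0,0]
  turn: [-0.11,-0.22,-0.33,-0.44,-0.54]
  gripper: [-1,-1,-1,-1,-1]

```text
clock: 10.22
position: [0.5262, -0.2229, 0.1167]
eef_rot: [3.14, -0.002, 0.183]
contact_force: [-3.2, 0.7, 7.0]
width: 0.0572
grip_force: 37.0
```

```bash
python3 st.py
```

```text
clock 10.2167
position [ 0.52624457 -0.22294621  0.11666435]
eef_rot [ 3.13975920e+00 -1.77005527e-03  1.83128128e-01]
contact_force [-3.18366142  0.71116798  6.95035759]
ft_torque [0.15813547 0.55646022 0.1024326 ]
width 0.05724938205080513
grip_force 36.97008588351309
joint_pos [-4.59994279e-01  1.20955077e-02  1.46569020e+00 -4.07353757e-04
  1.66129098e+00  9.27638219e-01]
```

Still free. Trial lift of 6 mm.

move_arm:
  xyz:
    - [0,0,1.5]
    - [0,0,3]
    - [0,0,4.5]
    - [0,0,6]
    - [0,0,6]
  turn: [0,0,0,0,0]
  gripper: [-1,-1,-1,-1,-1]

```text
clock: 10.63
position: [0.5261, -0.2226, 0.1207]
eef_rot: [3.141, -0.0, 0.188]
contact_force: [0.5, 0.1, 0.4]
width: 0.0577
grip_force: 37.4
```

move_arm:
  xyz:
    - [0,0,8]
    - [0,0,16]
    - [0,0,25]
    - [0,0,35]
    - [0,0,45]
  turn: [0,0,0,0,0]
  gripper: [-1,-1,-1,-1,-1]

```text
clock: 11.05
position: [0.5261, -0.2226, 0.1671]
eef_rot: [3.141, -0.001, 0.187]
contact_force: [-0.7, 0.1, 0.2]
width: 0.0571
grip_force: 37.4
```

move_arm:
  xyz:
    - [0,0,10]
    - [0,0,19]
    - [0,0,25]
    - [0,0,29]
    - [0,0,29]
  turn: [0,0,0,0,0]
  gripper: [-1,-1,-1,-1,-1]

```text
clock: 11.47
position: [0.5262, -0.2226, 0.1957]
eef_rot: [3.141, -0.001, 0.187]
contact_force: [0.1, 0.3, -0.4]
width: 0.0569
grip_force: 37.4
```

move_arm:
  xyz:
    - [0,0,0]
    - [0,0,0]
    - [0,0,0]
    - [0,0,0]
    - [0,0,0]
  turn: [0,0,0,0,0]
  gripper: [-1,-1,-1,-1,-1]

```text
clock: 11.88
position: [0.5257, -0.2224, 0.194]
eef_rot: [-3.141, 0.001, 0.187]
contact_force: [-0.2, 0.4, -0.5]
width: 0.0571
grip_force: 37.4
```

```bash
python3 ang.py f 1
python3 - <<'E'
from h import *
s=cv2.imread("pics/scene_f.png")
cv2.imwrite("pics/c3.png",cv2.resize(s[80:260,140:420],None,fx=2.8,fy=2.8,interpolation=cv2.INTER_CUBIC))
p,d=vision.snapshot("scene"); Q=cloud("scene",d)
m=(np.hypot(Q[...,0]-.5255,Q[...,1]+.222)<.036)&(Q[...,2]>.14)&(Q[...,2]<.3)
Z=Q[m]; h,e=np.histogram(Z[:,2],16,(.14,.30)); print(h,e.round(2)); 
k=(Z[:,2]>.215)&(Z[:,2]<.245); print("cap low band z",np.percentile(Z[k][:,2],[0,2,50]),Z[k].mean(0))
c=vision.camera_params("wrist"); p,d=vision.snapshot("wrist"); cv2.imwrite("pics/w4.png",p); W=wcloud(c,d)
m=(np.hypot(W[...,0]-.5255,W[...,1]+.222)<.034)&(W[...,2]>.236)&(W[...,2]<.262)&(d>0); T=W[m]; print("cap top",len(T),np.median(T[:,2]),T[:,:2].mean(0),cv2.minEnclosingCircle(T[:,:2].astype(np.float32)))
E
```

```text
scene 549 466 angle 1.0206811270279523
top 353 274 angle 1.0323377192855472
11.9833 [ 0.5258001  -0.22241805  0.19423665] [-0.04371869 -0.3466671  -1.04017713] 0.057363768554457004
[ 65  82  86   0   0   0   0   0  36  82 311  24  20  17  29  85] [0.14 0.15 0.16 0.17 0.18 0.19 0.2  0.21 0.22 0.23 0.24 0.25 0.26 0.27
 0.28 0.29 0.3 ]
cap low band z [0.22399393 0.22536437 0.23585148] [ 0.54606413 -0.21588641  0.23562122]
cap top 11556 0.24763035618410287 [ 0.53102797 -0.22070068] ((0.5293213725090027, -0.22116900980472565), 0.03309763967990875)
```

View pics/c3.png

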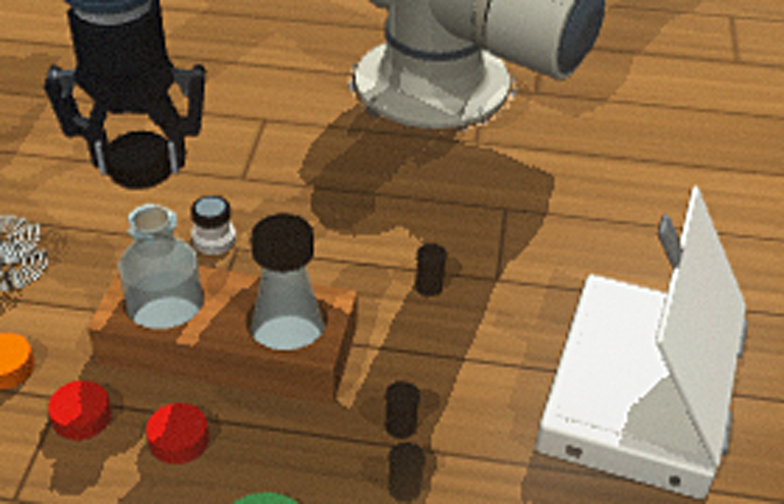

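The scene view shows the cap held at crop (138,160) above the open mouth (152,220). The conical cap at (282,243), the canisters and the lids are in place, and the flap is standing up at right. The cap's lower edge is about 58 mm over the mouth. I'll check it is level, then hand in.

Run:
```python
from h import *
from cell import workorder
c=vision.camera_params("wrist"); p,d=vision.snapshot("wrist"); W=wcloud(c,d)
m=(np.hypot(W[...,0]-.5257,W[...,1]+.2202)<.024)&(abs(W[...,2]-.2476)<.008)&(d>0); T=W[m]
s=np.linalg.lstsq(np.c_[T[:,:2]-T[:,:2].mean(0),np.ones(len(T))],T[:,2],rcond=None)[0]; t=np.degrees(np.hypot(*s[:2])); print("tilt deg",t,s)
if t<4: print(workorder.hand_in())
```

```text
tilt deg 0.07637671444063579 [-0.00108733  0.00077115  0.24774758]
the job is handed in; nothing more can be done
None
```

The job is handed in: the flap stands at about 59°, the cap came off turning clockwise (a left-handed thread), and it is held level and still about 58 mm above the straight-sided bottle's mouth, with the conical bottle's cap and everything else untouched.

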